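# Set the gas generator for a syringe fill and start it

### The arm

A 7-joint arm with a two-finger parallel gripper is mounted at the origin on the work surface. World frame = base frame: x ahead of the robot, y to its left, z up, the work surface at z = 0. Lengths are in m, angles in rad, forces in N, time in s.
With the tool pointing down it reaches from about 0.4 to 0.85 m from the base axis. Payload 10.4 kg.
Tool frame: the origin (TCP) lies midway between the tips of the shut fingers; the grasp point (between the pads) lies 19 mm behind it; z points along the fingers, y is the direction in which the jaws open and shut (so a half turn about z gives the same grasp; the last joint's range is limited). The gripper opens to 85 mm and grips with 20 to 120 N. Pads are 22 mm wide; open, the fingers measure 114 mm over their backs; the gripper's body (76 mm by 85 mm) begins 54 mm behind the grasp point. The pads swing forward as they close: fully open they stand 13 mm farther back than shut.
Start: joints at [1.169, 0.332, -0.065, 1.46, 0.022, 1.35, -0.088], TCP at [0.231, -0.581, 0.231] pointing down, gripper open.
Joint ranges: [-2.6, 2.6], [-0.5, 2.12], [-1.47, 1.34], [0.16, 2.42], [-1.27, 4.41], [0.06, 2.06], [-2.6, 2.6]. Speed limits (rad/s): [2.22, 2.22, 2.79, 2.79, 3.14, 3.14, 3.14].

### API

Orientations are given as a unit quaternion [x, y, z, w].
In Python, from workcell import get_obs, camera, calibration, hand_in gives the robot as it stands.
- The arm moves only by the shell command python3 -m handwheel 'ROWS' [FORCE]. ROWS is JSON, a list of rows, each an object with "jaw": the finger opening in mm, from 0 to 85.4; "delta_pos": the shift along the tool's x, y, z scaled (see below), a list of three; "turn": the turn about the tool's z scaled (see below). In form: [{"jaw": jaw, "delta_pos": [tx, ty, tz], "turn": turn}, ...]. A call has 1 to 10 rows; each row is the pose to reach, as a shift and turn from the pose commanded when the call began, along the tool's axes at that moment, turning the shorter way round; what a row does not reach only later rows make up. The controller multiplies each number of a shift by 1 m and each number of a turn by pi rad. A row lasts 1/12 s, in which the tool goes at most 41.7 mm and 7.16 degrees, less where a joint would pass 70% of its speed; a pose out of reach is approached as far as the arm can. A call with a number of a shift or a turn outside -1 to 1 is refused whole. A call with a gripper value outside its range is refused whole. The fingers move at their own pace and stop on an object; FORCE is the grip in N (left out, the last holds). Time passes only in rows, so rows that repeat a pose let the fingers close. It gives the time, the measured TCP pose, the force and the opening at its end, in the units of the state.
- get_obs(): the state, without advancing time (a new reading comes with each control period).
- camera(name): name is "scene" or "top" or "wrist"; returns the picture (420x560x3 uint8, red, green, blue); there is no depth.
- calibration(name): a dict with "mtx" (3x3 intrinsics, pixels), "rvec" (rotation vector, rad) and "tvec" (3), from world to camera coordinates, as OpenCV has them. Camera axes: x right, y down, z forward; pixel columns grow to the right and rows downward; lengths in m; the calibration is good to about 2 mm. A picture is of the moment at which its call begins: read the wrist's pose just before it. calibration takes no time and is no camera call; for the wrist camera it gives the pose at the moment of the call.
- hand_in(): hands the job in, once; it reports no verdict.
The state is a dict: "clock": time; "joint_pos": joint angles; "joint_velocities": joint speeds; "tau": joint torques, N m; "position": TCP position; "ee_rot": TCP orientation; "ft_force": force on the tool from outside, world axes, zero at the start; "torque": the same for the moment, N m; "grip_width": opening from 0.0 (shut) to 1.0 (fully open).
Only numpy, scipy, OpenCV 4.12 (cv2) and the standard library are available. Lean on these libraries where they do the work, as an engineer would, in place of code of your own. Each camera call takes 0.05 s, during which the arm holds its last target.

### The job

Get the ozone generator in the flight case filling the syringe that stands in its outlet: first push the black mode rocker over to the syringe picture, because the unit must never be live in running-flow mode; then switch the mains on with the red rocker, and last press the green start button fully in and let it come back out. It is all fingertip work and nothing is picked up: leave the dose knob as it is set, and do not shift, lift or knock the syringe, the tape roll, the tray or the spatula.

Things in the scene. Friction and masses are not known exactly. Their poses are not given: they have to be found in the camera images.
- case: Generator in a black flight case, fixed, lid off: 300 (x) x 420 (y) x 110 mm high, origin at the centre of its underside. Its top is a level panel 110 mm above the origin, with a rim 9 mm wide, 4 mm proud. -x side (handle, latches) faces the operator. Three control modules (mode, mains, start) stand in a row at case x = -65, y = 115, 0, -115 mm, in an order that differs.
- mode_switch: Mode module: dark steel plate 72 (x) x 92 (y) x 1.5 mm fixed on the panel, black rocker at its centre in a grey bezel 29 x 36 mm, bezel top 3.5 mm above the panel. Origin at the centre of the plate's underside, on the panel; axes parallel to the case's. White syringe picture at the +y end, three white parallel arrows (running flow) at the -y end.
- mode_syringe_end (a point): On the face of the mode rocker's syringe half (the half with a short white bar), 11 mm from the pivot, on its centre line; moves with the rocker. At the start this half is the raised one: this point is 9.5 mm above the panel and the outer tip 10.7 mm; it is pressed straight down.
- mode_rocker (a joint): Mode rocker, rad: 0 = running flow (syringe half up 0.42 rad, other half level), 0.42 = syringe (syringe half level, 5 mm above the panel, other half up). 28 mm long in y, pivot at the module's centre, 20.5 mm wide. Snap action: about 2.5 to 3 N near the raised end; past the middle (0.21) it goes over by itself and stays; pushed less, it springs back.
- mains_switch: Mains module: same plate, with a red rocker turned so that its long side runs along x, bezel 36 (x) x 29 mm, top 3.5 mm above the panel. Origin at the centre of the plate's underside, on the panel; axes parallel to the case's. White bar (on) at the +x end, away from the operator; white ring (off) at the -x end.
- mains_on_end (a point): On the face of the red rocker's on half (+x half, white bar), 11 mm from the pivot, on its centre line; moves with the rocker. At the start this half is raised: 9.5 mm above the panel here, 10.7 mm at the tip; pressed straight down.
- mains_rocker (a joint): Mains rocker, rad: 0 = off (on half up, tilted 0.42 rad), 0.42 = on (on half level, 5 mm above the panel). Same size and snap action as the mode rocker, 28 mm long in x, pivot at its module's centre.
- start_unit: Start module: same plate, with a steel collar 39 mm across whose top is 6 mm above the panel and a green round button at its centre. Origin at the centre of the plate's underside, on the panel; axes parallel to the case's.
- start_top (a point): Centre of the green button's flat top, 30 mm across; 12 mm above the panel when out. Pressed straight down.
- start_button (a joint): Travel of the green button, m: 0 = out, 0.005 = fully in (top then 7 mm above the panel). Spring: 0.8 N to start it, 4.8 N fully in; it comes out by itself.
- syringe: Milky clear 60 ml syringe, loose, standing upright in the outlet collar: barrel 31 mm across, finger flange 42 mm at 126 mm, thumb disc top at 159 mm above its base. Origin at the centre of its base, on the panel; z up along it. Leave it in place.
- outlet_seat (a point): Centre of the gas outlet on the panel surface, at case x = 85, y = 135 mm: aluminium collar 45 mm outside, 34 mm inside, 14 mm high, in which the syringe stands.
- dose_mark (a point): Point on the edge of the dose knob's bar, 16 mm from the knob's axis (at case x = 85, y = -135 mm); goes round with the knob, whose set position differs. The knob is 42 mm across on a steel disc 66 mm across, 44 mm high over the panel, and must not be turned.
- tape: Roll of brown adhesive tape, loose, lying on the far part of the panel near case x = 85, y = 0: 86 mm outside, 72 mm inside, 24 mm high. Origin at the centre of its underside. Leave it.
- tray: White open plastic tray with sachets on the table on the case's right (-y): 180 x 120 x 55 mm high, loose. Origin at the centre of its underside. Leave it.
- spatula: Blue plastic spatula 132 x 22 x 5 mm lying in the tray, loose. Origin at the centre of its underside. Leave it.
Not all that is in view belongs to the job. Leave any blue, purple or yellow look-alike of the syringe alone.

How it is judged:
By the outcome, as a careful person would: the job done as asked, in the order asked, and still so for the second after the job is handed in, with the robot touching nothing.
It also fails if it takes over 40 s, if anything falls off the work surface, if the arm or the gripper's body presses on something with over 40 N, if the wrist force passes 120 N, or if a joint passes its speed limit or range.

## Working session

There is one attempt and no reset: what is moved stays moved. The work goes in short steps, Python scripts to look and compute and a shell command to move; the robot and the scene stay as the last step left them, time stands still between calls to the robot, and variables do not carry over. Pictures are saved under pics/ and viewed, and the job is handed in when it is done.

```bash
mkdir -p pics; ls
python3 - <<'E'
from workcell import get_obs,camera,calibration
import cv2
print(get_obs())
for n in("scene","top","wrist"):
    print(n,calibration(n))
    cv2.imwrite(f"pics/{n}0.png",camera(n)[:,:,::-1])
E
```

```text
pics
{'clock': 0.0, 'joint_pos': array([ 1.16940184,  0.33287484, -0.06472279,  1.46092789,  0.02159043,
        1.34988787, -0.08851397]), 'joint_velocities': array([-9.06439319e-04, -8.04650579e-04, -1.25508281e-03, -4.52341948e-04,
        1.01587991e-03, -2.03397029e-05,  7.83274484e-04]), 'tau': array([-1.85635158e-04, -6.25438786e+01,  4.91508131e-02, -3.91611850e+01,
        1.62352889e-02,  9.73721413e-03,  7.58334954e-05]), 'position': array([ 0.23100107, -0.58034933,  0.23052054]), 'ee_rot': array([ 9.82115187e-01,  1.88279757e-01, -1.55273341e-04, -6.83994157e-04]), 'ft_force': array([ 0.15722063,  0.20171487, -0.73340277]), 'torque': array([ 0.03448553, -0.04592223, -0.03597089]), 'grip_width': 0.9977237453335686}
scene {'mtx': array([[464.81365111,   0.        , 285.09933028],
       [  0.        , 464.81365111, 203.9572497 ],
       [  0.        ,   0.        ,   1.        ]]), 'rvec': array([ 2.24804144,  0.98668623, -0.34957336]), 'tvec': array([-0.41924043, -0.22903206,  1.67172577])}
top {'mtx': array([[490.19285914,   0.        , 273.9556742 ],
       [  0.        , 490.19285914, 206.32263208],
       [  0.        ,   0.        ,   1.        ]]), 'rvec': array([ 2.19303424, -2.16776007,  0.06016984]), 'tvec': array([0.03956867, 0.59753581, 1.33656428])}
wrist {'mtx': array([[370.15974146,   0.        , 278.63665512],
       [  0.        , 370.15974146, 213.12066044],
       [  0.        ,   0.        ,   1.        ]]), 'rvec': array([-2.3700364 ,  1.60537682,  0.26325242]), 'tvec': array([-0.62364591, -0.04380079,  0.38062482])}
```

View pics/scene0.png

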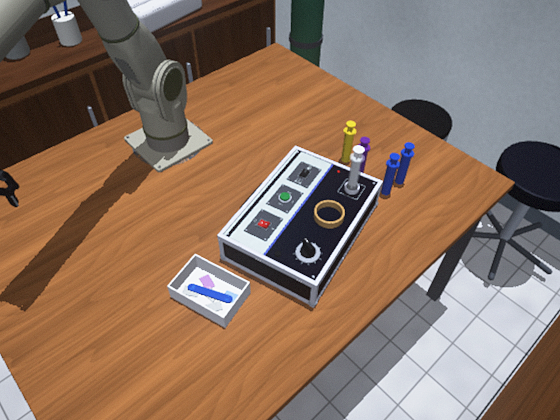

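View pics/top0.png

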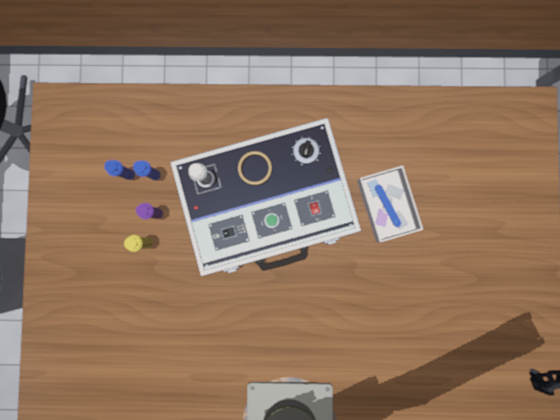

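View pics/wrist0.png

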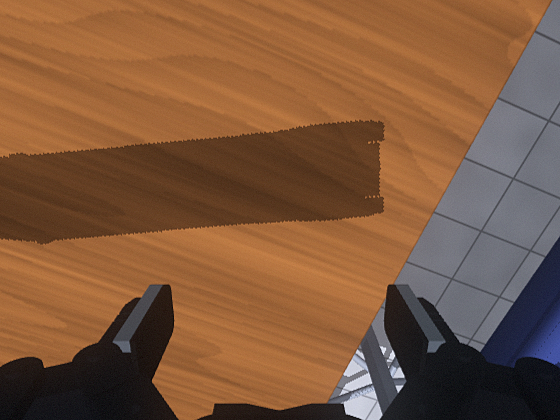

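The top view shows the case with the black mode rocker at about (229,233), the green button at (272,220) and the red rocker at (315,209). The syringe stands in the outlet at (200,174), and the coloured look-alikes are to the left, off the case. Next I'll crop closer and triangulate.

```bash
cat > h.py <<'E'
import numpy as np,cv2
from workcell import get_obs,camera,calibration
def ray(c,uv):
    R=cv2.Rodrigues(c["rvec"])[0];t=c["tvec"]
    d=R.T@np.linalg.solve(c["mtx"],[uv[0],uv[1],1.]);return -R.T@t,d/np.linalg.norm(d)
def onz(c,uv,z):
    o,d=ray(c,uv);return o+d*(z-o[2])/d[2]
def tri(c1,u1,c2,u2):
    o1,d1=ray(c1,u1);o2,d2=ray(c2,u2)
    s=np.linalg.lstsq(np.c_[d1,-d2],o2-o1,rcond=None)[0]
    a,b=o1+s[0]*d1,o2+s[1]*d2;return (a+b)/2,np.linalg.norm(a-b)
def proj(c,P): return cv2.projectPoints(np.float64(P).reshape(-1,1,3),c["rvec"],c["tvec"],c["mtx"],None)[0].reshape(-1,2)
def blobs(im,lo,hi,box=None,amin=8):
    h=cv2.cvtColor(im,cv2.COLOR_RGB2HSV);m=cv2.inRange(h,np.array(lo),np.array(hi))
    if box: k=np.zeros_like(m);k[box[1]:box[3],box[0]:box[2]]=1;m=m*k
    n,l,s,c=cv2.connectedComponentsWithStats(m)
    return [(s[i][:5].tolist(),c[i].round(2).tolist()) for i in range(1,n) if s[i][4]>=amin]
E
python3 - <<'E'
from h import *
T=cv2.imread("pics/top0.png")[:,:,::-1].copy();S=cv2.imread("pics/scene0.png")[:,:,::-1].copy()
ct,cs=calibration("top"),calibration("scene")
for n,im,b in(("top",T,(165,115,365,280)),("scene",S,(215,140,385,305))):
    print(n,"green",blobs(im,(50,90,40),(80,255,255),b),"red",blobs(im,(0,160,90),(6,255,255),b),blobs(im,(174,160,90),(180,255,255),b))
cv2.imwrite("pics/tc.png",cv2.resize(T[110:285,160:370,::-1],None,fx=3.5,fy=3.4,interpolation=cv2.INTER_CUBIC))
cv2.imwrite("pics/sc.png",cv2.resize(S[140:305,210:385,::-1],None,fx=3.6,fy=3.6,interpolation=cv2.INTER_CUBIC))
E
```

```text
top green [([267, 216, 9, 9, 64], [271.39, 219.84])] red [] []
scene green [([280, 192, 10, 9, 66], [284.5, 195.79])] red [([258, 221, 12, 7, 40], [264.05, 224.12])] []
```

View pics/tc.png

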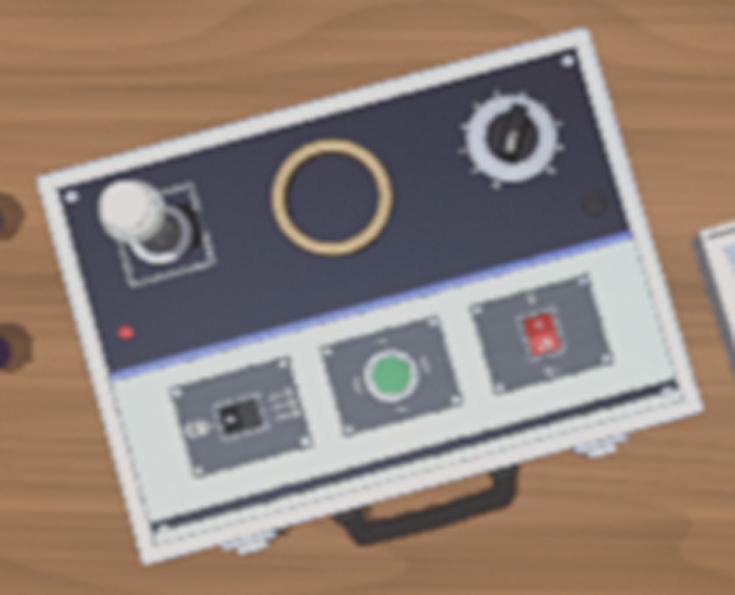

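View pics/sc.png

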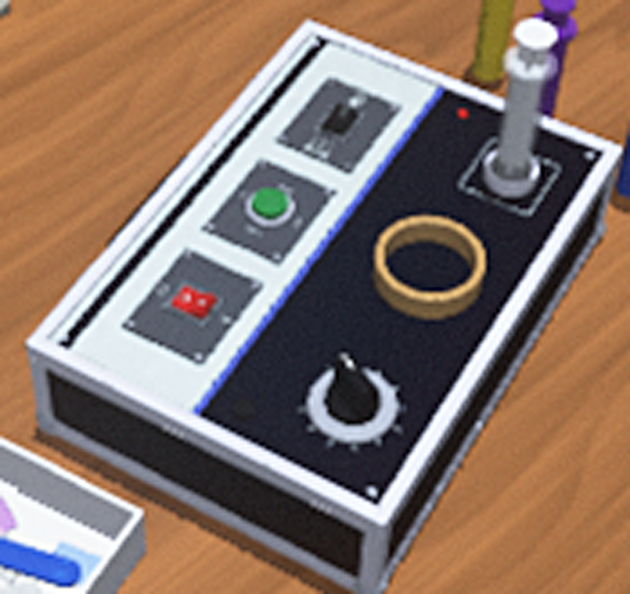

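In the close crops, the mode module's syringe picture is at its left (+y) end, at about (195,428), with the rocker at (241,415). The arrows are at (285,403). The red rocker's bar half is at its far end, and the green button is between the two rockers. Now triangulate.

Run:
```python
from h import *
T=cv2.imread("pics/top0.png")[:,:,::-1].copy();S=cv2.imread("pics/scene0.png")[:,:,::-1].copy()
ct,cs=calibration("top"),calibration("scene")
r=blobs(T,(0,110,90),(8,255,255),(295,190,335,230),4)+blobs(T,(170,110,90),(180,255,255),(295,190,335,230),4);print(r)
g,e=tri(ct,(271.39,219.84),cs,(284.5,195.79));print("green",g,e)
for a in r: print("red",*tri(ct,a[1],cs,(264.05,224.12)))
# mode bezel from crops
mt=(241/3.5+160-.35,415/3.4+110-.35);ms=(341/3.6+210-.35,118/3.6+140-.35)
m,e=tri(ct,mt,cs,ms);print("mode",m,e)
# case outer top corners, top view crop: FL(far left) FR, NR, NL ; z=.114
C=[onz(ct,(u/3.5+160-.35,v/3.4+110-.35),.114) for u,v in((38,178),(587,28),(702,408),(146,564))]
C=np.array(C);print(C.round(4));print("centre",C.mean(0))
yv=(C[0]-C[1]+C[3]-C[2])/2;xv=(C[0]-C[3]+C[1]-C[2])/2
print(np.linalg.norm(yv),np.linalg.norm(xv),np.degrees([np.arctan2(-yv[0],yv[1]),np.arctan2(xv[1],xv[0])]))
th=np.mean([np.arctan2(-yv[0],yv[1]),np.arctan2(xv[1],xv[0])])
R=np.array([[np.cos(th),-np.sin(th)],[np.sin(th),np.cos(th)]])
for y in(115,0,-115): print(y,C.mean(0)[:2]+R@[-.065,y/1000])
```

```text
[([310, 203, 9, 11, 51], [314.12, 207.12])]
green [0.55536574 0.05116957 0.12004479] 0.0003757124011938656
red [ 0.5899133  -0.05816551  0.11310796] 0.000268781594956342
mode [0.52424069 0.16130603 0.11825824] 0.0011209210480504874
[[ 0.7032  0.3157  0.114 ]
 [ 0.8232 -0.0912  0.114 ]
 [ 0.5332 -0.1767  0.114 ]
 [ 0.4112  0.2288  0.114 ]]
centre [0.61770045 0.06915883 0.114     ]
0.4238144486706684 0.30353332586369264 [16.59482807 16.49417398]
115 [0.52264412 0.1608883 ]
0 [0.55539152 0.05064944]
-115 [ 0.58813892 -0.05958943]
```

Everything agrees: green top z 0.120 (expected 0.122), case 424 x 304 mm (given 420 x 300), yaw 16.5° and module spacing as described. Candidate check before reaching:
- **Black rocker:** top (229,232). Chosen, because it has the syringe and arrow pictures.
- **Red rocker:** (314,207). The red lamp at (196,207) is not it.
- **Green button:** (271,220).

I'll shut the fingers and move over the mode module.

```bash
python3 -m handwheel '[{"jaw":0,"delta_pos":[0.27,-0.29,0],"turn":0.029},{"jaw":0,"delta_pos":[0.27,-0.29,0],"turn":0.029},{"jaw":0,"delta_pos":[0.27,-0.29,0],"turn":0.029},{"jaw":0,"delta_pos":[0.27,-0.29,0],"turn":0.029},{"jaw":0,"delta_pos":[0.27,-0.29,0],"turn":0.029},{"jaw":0,"delta_pos":[0.27,-0.29,0],"turn":0.029},{"jaw":0,"delta_pos":[0.27,-0.29,0],"turn":0.029},{"jaw":0,"delta_pos":[0.27,-0.29,0],"turn":0.029},{"jaw":0,"delta_pos":[0.27,-0.29,0],"turn":0.029},{"jaw":0,"delta_pos":[0.27,-0.29,0],"turn":0.029}]' 30
python3 - <<'E'
from h import *
from scipy.spatial.transform import Rotation as R
o=get_obs();r=R.from_quat(o["ee_rot"]).as_matrix();print(o["clock"],o["position"],r.round(3),o["joint_pos"].round(2))
print(r.T@(np.array([.505,.13,.225])-o["position"]))
E
```

```text
clock: 0.98
position: [0.3761, -0.2068, 0.2315]
ee_rot: [0.989, 0.146, 0.0, 0.0]
ft_force: [0.8, 0.6, 0.4]
grip_width: 0.001
0.9833 [ 0.37611848 -0.2067776   0.23145777] [[ 0.958  0.288  0.   ]
 [ 0.288 -0.958  0.   ]
 [ 0.     0.    -1.   ]] [ 0.81 -0.09 -0.39  1.92 -0.03  1.3  -0.85]
[ 0.22043999 -0.28536817  0.00652096]
```

```bash
python3 -m handwheel '[{"jaw":0,"delta_pos":[0.22,-0.285,0],"turn":0},{"jaw":0,"delta_pos":[0.22,-0.285,0],"turn":0},{"jaw":0,"delta_pos":[0.22,-0.285,0],"turn":0},{"jaw":0,"delta_pos":[0.22,-0.285,0],"turn":0},{"jaw":0,"delta_pos":[0.22,-0.285,0],"turn":0},{"jaw":0,"delta_pos":[0.22,-0.285,0],"turn":0},{"jaw":0,"delta_pos":[0.22,-0.285,0],"turn":0},{"jaw":0,"delta_pos":[0.22,-0.285,0],"turn":0},{"jaw":0,"delta_pos":[0.22,-0.285,0],"turn":0},{"jaw":0,"delta_pos":[0.22,-0.285,0],"turn":0}]'
python3 - <<'E'
from h import *
o=get_obs();c=calibration("wrist");im=camera("wrist")
np.savez("w1.npz",im=im,**c);cv2.imwrite("pics/w1.png",im[:,:,::-1])
print(o["clock"],o["position"],o["joint_pos"].round(2),ray(c,(280,210)))
print(proj(c,o["position"]))
E
```

```text
clock: 1.82
position: [0.505, 0.1305, 0.2312]
ee_rot: [0.989, 0.147, 0.0, -0.002]
ft_force: [-0.0, -0.5, -0.3]
grip_width: -0.0
1.8167 [0.50499087 0.13053709 0.23116016] [ 0.39  0.18 -0.8   1.7   0.13  1.32 -1.71] (array([0.58141952, 0.15411738, 0.37481035]), array([-0.29535454, -0.09098988, -0.95104497]))
[[280.21026762 282.55254897]]
```

View pics/w1.png

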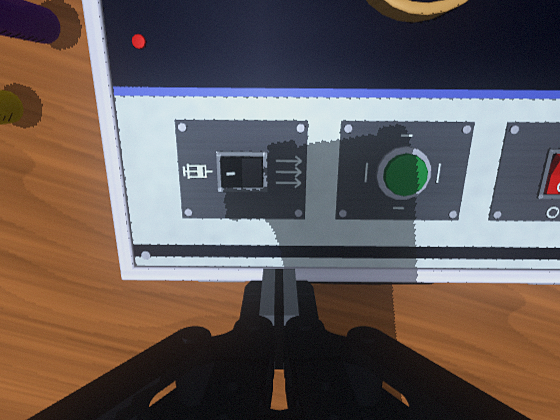

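The wrist view shows the mode bezel at (218–267, 153–192) with the bar half at (231,173) on the syringe-picture side. The green button is at (407,173) and the shut tips are about 14 mm wide across the jaws. I'll refine the positions from this view.

Run:
```python
from h import *
d=np.load("w1.npz");c={k:d[k] for k in("mtx","rvec","tvec")};im=d["im"]
print(blobs(im,(50,80,30),(80,255,255),None,100))
b=blobs(im,(0,0,190),(180,60,255),(222,165,240,182),3);print("bar",b)
for uv,z in(((242.5,172.5),.1135),((407,173.5),.122),((231,173),.1195)): print(uv,onz(c,uv,z))
P=[onz(c,u,.1115) for u in((182,128),(300,128),(303,213),(187,213))];P=np.array(P);print(P.round(4),P.mean(0))
v=P[0]-P[1];print(np.degrees(np.arctan2(-v[0],v[1])))
# triangulate mode centre between wrist and scene/top
ct,cs=calibration("top"),calibration("scene")
print("mode",tri(c,(242.5,172.5),cs,(341/3.6+209.65,118/3.6+139.65)),"green",tri(c,(407,173.5),cs,(284.5,195.79)))
cv2.imwrite("pics/w1c.png",cv2.resize(im[110:230,160:320,::-1],None,fx=5,fy=5,interpolation=cv2.INTER_CUBIC))
```

```text
[([383, 153, 45, 43, 1445], [405.22, 174.21])]
bar [([227, 173, 8, 2, 15], [230.27, 173.47])]
(242.5, 172.5) [0.51946669 0.16316147 0.1135    ]
(407, 173.5) [0.55419711 0.05338552 0.122     ]
(231, 173) [0.51818429 0.17058417 0.1195    ]
[[0.5371 0.2118 0.1115]
 [0.5611 0.1332 0.1115]
 [0.5024 0.1117 0.1115]
 [0.477  0.195  0.1115]] [0.51941314 0.16293531 0.1115    ]
16.971293039221635
mode (array([0.52092605, 0.16381024, 0.1147555 ]), np.float64(0.0026600079699028033)) green (array([0.55396122, 0.05203261, 0.1183542 ]), np.float64(0.00035644625890467966))
```

View pics/w1c.png

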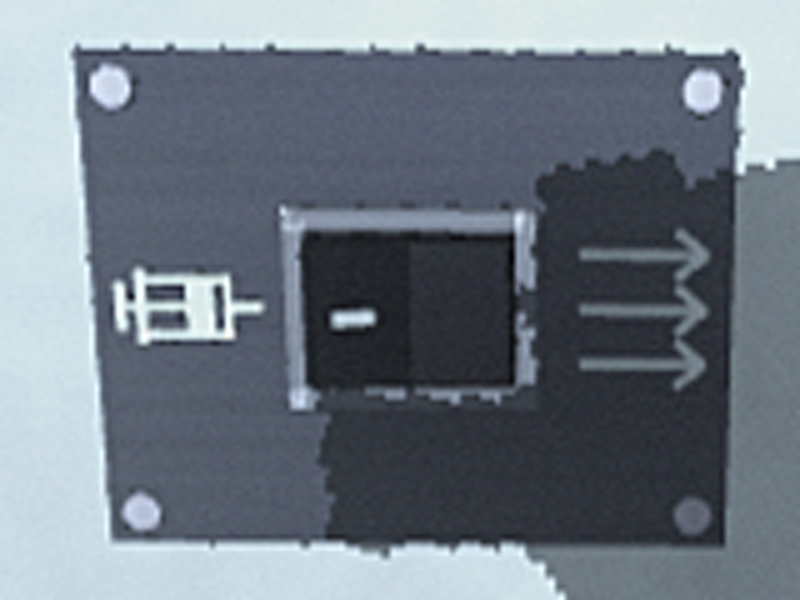

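```bash
python3 -m handwheel '[{"jaw":0,"delta_pos":[0.0245,-0.038,0.02],"turn":0},{"jaw":0,"delta_pos":[0.0245,-0.038,0.05],"turn":0},{"jaw":0,"delta_pos":[0.0245,-0.038,0.08],"turn":0},{"jaw":0,"delta_pos":[0.0245,-0.038,0.1],"turn":0},{"jaw":0,"delta_pos":[0.0245,-0.038,0.1],"turn":0},{"jaw":0,"delta_pos":[0.0245,-0.038,0.1],"turn":0}]'
python3 - <<'E'
from h import *
o=get_obs();c=calibration("wrist");im=camera("wrist")
cv2.imwrite("pics/w2.png",im[:,:,::-1]);np.savez("w2.npz",im=im,**c)
print(o["position"],proj(c,o["position"]))
E
```

```text
clock: 2.37
position: [0.5172, 0.1665, 0.131]
ee_rot: [0.99, 0.143, -0.001, 0.0]
ft_force: [0.2, -0.2, -0.3]
grip_width: -0.002
[0.51715779 0.1664987  0.13100304] [[280.11676432 282.52522447]]
```

View pics/w2.png

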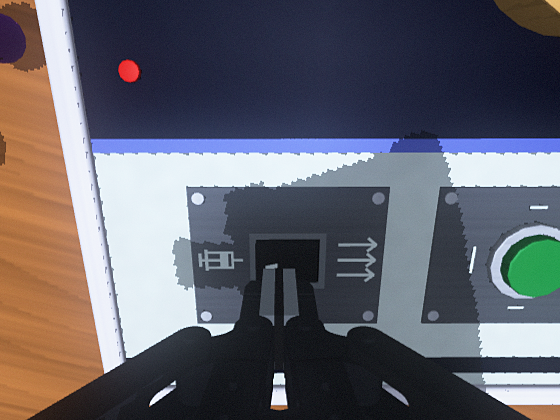

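```bash
python3 -m handwheel '[{"jaw":0,"delta_pos":[0,0,0],"turn":0},{"jaw":0,"delta_pos":[0,0,0],"turn":0}]'
python3 - <<'E'
from h import *
d=np.load("w2.npz");c={k:d[k] for k in("mtx","rvec","tvec")};im=d["im"]
for n,uv,z in(("bezel ctr",(288,261),.1135),):print(n,onz(c,uv,z))
cv2.imwrite("pics/w2c.png",cv2.resize(im[170:330,180:400,::-1],None,fx=3.5,fy=3.5,interpolation=cv2.INTER_CUBIC))
E
```

```text
clock: 2.58
position: [0.5185, 0.1676, 0.133]
ee_rot: [0.99, 0.143, 0.001, 0.0]
ft_force: [0.2, 0.6, -0.9]
grip_width: -0.002
bezel ctr [0.5200029  0.16331796 0.1135    ]
```

View pics/w2c.png

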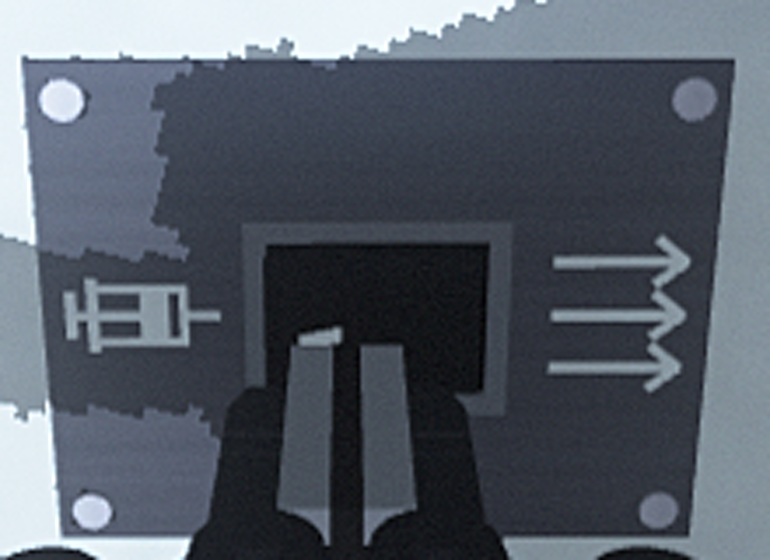

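The tips sit about 5 mm to the syringe side of the pivot at (288,261), on the rocker's centre line. I'll shift about 7.5 mm further out to the bar, then press in stages.

```bash
python3 -m handwheel '[{"jaw":0,"delta_pos":[0,-0.0075,0],"turn":0},{"jaw":0,"delta_pos":[0,-0.0075,0.002],"turn":0},{"jaw":0,"delta_pos":[0,-0.0075,0.004],"turn":0},{"jaw":0,"delta_pos":[0,-0.0075,0.004],"turn":0}]'
python3 - <<'E'
from h import *
o=get_obs();c=calibration("wrist");im=camera("wrist")
print(o["position"],o["ft_force"])
cv2.imwrite("pics/w3c.png",cv2.resize(im[170:330,180:400,::-1],None,fx=3.5,fy=3.5,interpolation=cv2.INTER_CUBIC))
E
```

```text
clock: 2.92
position: [0.5152, 0.1749, 0.127]
ee_rot: [0.99, 0.144, -0.0, 0.0]
ft_force: [0.5, -0.0, -0.5]
grip_width: 0.002
[0.51521433 0.17492465 0.12699892] [ 0.5183498  -0.04685736 -0.47459286]
```

View pics/w3c.png

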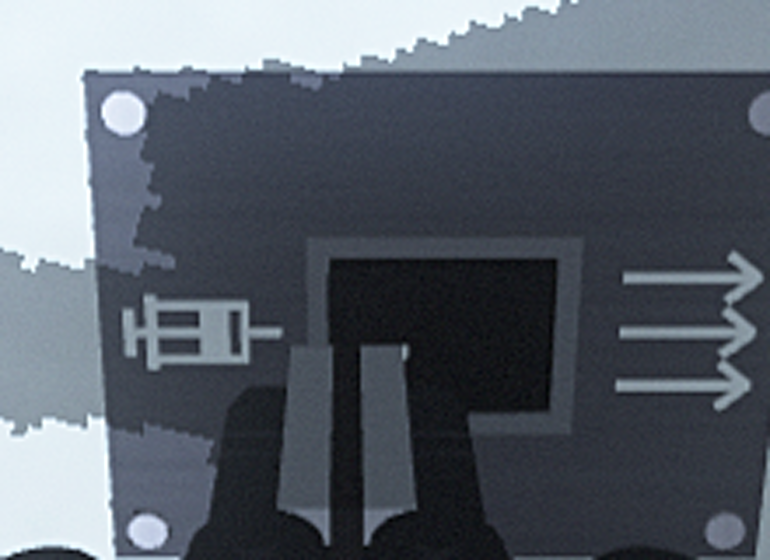

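The tip is about 13 mm from the pivot, over the bar half, with its front edge on the centre line. Pressing now.

```bash
python3 -m handwheel '[{"jaw":0,"delta_pos":[0,0,0.003],"turn":0},{"jaw":0,"delta_pos":[0,0,0.006],"turn":0},{"jaw":0,"delta_pos":[0,0,0.008],"turn":0},{"jaw":0,"delta_pos":[0,0,0.0095],"turn":0},{"jaw":0,"delta_pos":[0,0,0.011],"turn":0},{"jaw":0,"delta_pos":[0,0,0.011],"turn":0},{"jaw":0,"delta_pos":[0,0,0.011],"turn":0}]'
python3 - <<'E'
from h import *
im=camera("wrist");o=get_obs()
print(o["position"],o["ft_force"])
cv2.imwrite("pics/w4c.png",cv2.resize(im[170:330,180:400,::-1],None,fx=3.5,fy=3.5,interpolation=cv2.INTER_CUBIC))
E
```

```text
clock: 3.55
position: [0.5154, 0.1747, 0.1161]
ee_rot: [0.99, 0.143, -0.0, 0.0]
ft_force: [-0.5, 0.4, -0.1]
grip_width: -0.003
[0.51544    0.17472307 0.11623766] [ 0.0085009  -0.27840867 -0.8502643 ]
```

View pics/w4c.png

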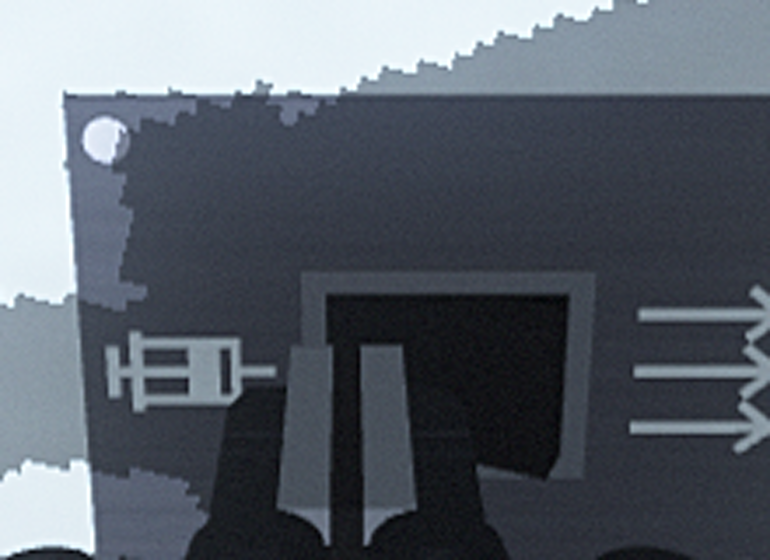

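There is no force left and the arrow half now looks raised, which suggests it has snapped. I'll back off and look.

```bash
python3 -m handwheel '[{"jaw":0,"delta_pos":[0,0,-0.03],"turn":0},{"jaw":0,"delta_pos":[-0.03,0.01,-0.06],"turn":0},{"jaw":0,"delta_pos":[-0.04,0.02,-0.08],"turn":0},{"jaw":0,"delta_pos":[-0.04,0.02,-0.08],"turn":0}]'
python3 - <<'E'
from h import *
o=get_obs();c=calibration("wrist");im=camera("wrist");np.savez("w5.npz",im=im,**c)
print(o["position"],o["ft_force"])
cv2.imwrite("pics/w5.png",im[:,:,::-1])
E
```

```text
clock: 3.93
position: [0.4835, 0.1429, 0.2004]
ee_rot: [0.99, 0.143, 0.003, 0.001]
ft_force: [0.8, -0.4, 1.1]
grip_width: 0.002
[0.48353197 0.14294762 0.20035562] [ 0.80012678 -0.38987573  1.14345734]
```

View pics/w5.png

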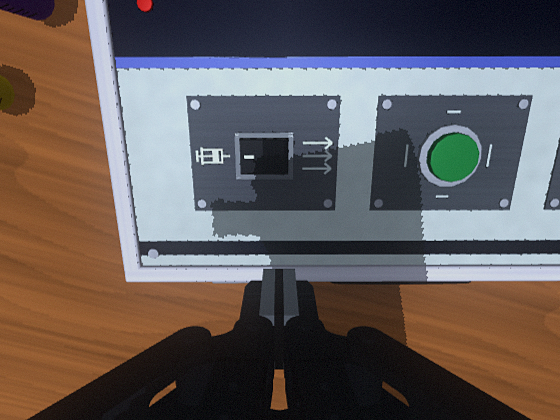

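Run:
```python
from h import *
d=np.load("w5.npz");im=d["im"].astype(float);im=np.clip(im*1.6,0,255).astype(np.uint8)
cv2.imwrite("pics/w5c.png",cv2.resize(im[120:195,180:345,::-1],None,fx=4.8,fy=4.8,interpolation=cv2.INTER_CUBIC))
c={k:d[k] for k in("mtx","rvec","tvec")}
for n,uv,z in(("mode",(264.5,156.5),.1135),("green",(453.5,159),.122)):print(n,onz(c,uv,z))
from scipy.spatial.transform import Rotation as R
o=get_obs();r=R.from_quat(o["ee_rot"]).as_matrix();print(r.round(4))
```

```text
mode [0.519806   0.16326512 0.1135    ]
green [0.55209744 0.05344056 0.122     ]
[[ 0.9595  0.2818  0.0044]
 [ 0.2818 -0.9595 -0.0012]
 [ 0.0039  0.0024 -1.    ]]
```

View pics/w5c.png

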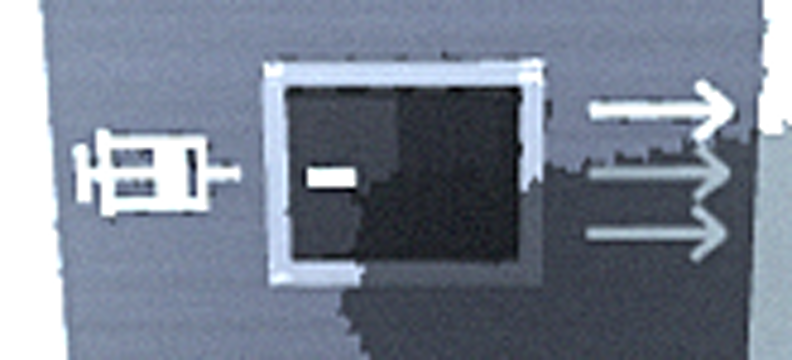

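The syringe half is now level and lit, its bar lies flat, and the shading has reversed: the rocker is in syringe mode. Now over to the mains.

```bash
python3 -m handwheel '[{"jaw":0,"delta_pos":[0,0.217,0],"turn":0},{"jaw":0,"delta_pos":[0,0.217,0],"turn":0},{"jaw":0,"delta_pos":[0,0.217,0],"turn":0},{"jaw":0,"delta_pos":[0,0.217,0],"turn":0},{"jaw":0,"delta_pos":[0,0.217,0],"turn":0},{"jaw":0,"delta_pos":[0,0.217,0],"turn":0},{"jaw":0,"delta_pos":[0,0.217,0],"turn":0},{"jaw":0,"delta_pos":[0,0.217,0],"turn":0}]'
python3 - <<'E'
from h import *
o=get_obs();c=calibration("wrist");im=camera("wrist");np.savez("w6.npz",im=im,**c)
print(o["clock"],o["position"],o["ft_force"])
cv2.imwrite("pics/w6.png",im[:,:,::-1])
print(blobs(im,(0,150,60),(8,255,255),None,30),blobs(im,(172,150,60),(180,255,255),None,30),blobs(im,(50,80,30),(80,255,255),None,100))
E
```

```text
clock: 4.65
position: [0.5442, -0.0635, 0.1953]
ee_rot: [0.99, 0.143, -0.001, -0.001]
ft_force: [0.7, 0.1, 1.3]
grip_width: 0.001
4.65 [ 0.5442332  -0.06349729  0.19532313] [0.70364823 0.10341104 1.27108168]
[([272, 133, 15, 25, 126], [277.12, 142.56]), ([295, 138, 12, 22, 65], [301.23, 150.94]), ([272, 150, 25, 30, 171], [283.57, 162.45]), ([294, 159, 12, 21, 100], [299.82, 169.69])] [([272, 131, 35, 49, 784], [288.22, 151.36]), ([289, 172, 16, 8, 52], [297.96, 176.4])] [([68, 132, 55, 51, 2101], [94.91, 157.09])]
```

View pics/w6.png

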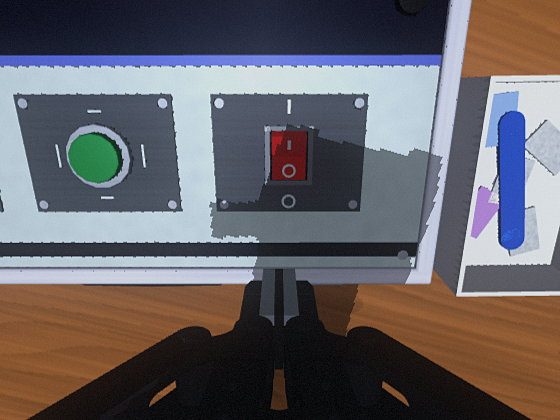

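The red rocker's bezel is centred at (289,155), with its white bar at (289,145) on the far half and its ring at (288,171). The green button is at (95,157).

Run:
```python
from h import *
from scipy.spatial.transform import Rotation as R
d=np.load("w6.npz");im=d["im"];c={k:d[k] for k in("mtx","rvec","tvec")}
m=onz(c,(289,155),.1135);b=onz(c,(289,145),.1195);g=onz(c,(95,157),.122)
print(m,b,g);P=np.array([onz(c,u,.1115) for u in((219,103),(360,103),(353,204.5),(224,204.5))]);print("plate",P.mean(0))
cs=calibration("scene");print(tri(c,(289,155),cs,(264.05,224.12)),tri(c,(95,157),cs,(284.5,195.79)))
th=np.radians(16.6);t=P.mean(0)[:2]+.014*np.array([np.cos(th),np.sin(th)])
o=get_obs();r=R.from_quat(o["ee_rot"]).as_matrix();print(o["position"],t,r.T@(np.r_[t,.13]-o["position"]))
cv2.imwrite("pics/w6c.png",cv2.resize(im[85:215,200:375,::-1],None,fx=4.5,fy=4.5,interpolation=cv2.INTER_CUBIC))
```

```text
[ 0.58594473 -0.05698938  0.1135    ] [ 0.59251892 -0.05481771  0.1195    ] [0.55371455 0.05269811 0.122     ]
plate [ 0.5850546  -0.05729326  0.1115    ]
(array([ 0.58625268, -0.05654146,  0.10883832]), np.float64(0.002571003655794113)) (array([0.55055534, 0.05623997, 0.11256032]), np.float64(0.0010789557104626654))
[ 0.54417577 -0.06236034  0.19560211] [ 0.59847112 -0.05329362] [0.05466909 0.00685523 0.06556007]
```

View pics/w6c.png

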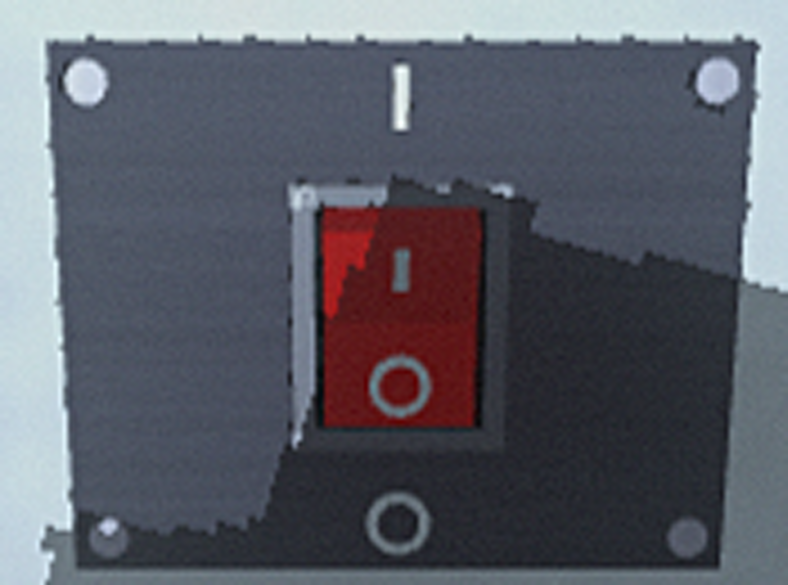

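```bash
python3 - <<'E'
from h import *
from scipy.spatial.transform import Rotation as R
o=get_obs();c=calibration("wrist");r=R.from_quat(o["ee_rot"]).as_matrix()
for x in(0,.004,.007,.011): print(x,proj(c,o["position"]+r@[x,0,0]))
E
python3 -m handwheel '[{"jaw":0,"delta_pos":[0.055,0.006,0.02],"turn":0},{"jaw":0,"delta_pos":[0.055,0.006,0.05],"turn":0},{"jaw":0,"delta_pos":[0.055,0.006,0.065],"turn":0},{"jaw":0,"delta_pos":[0.055,0.006,0.069],"turn":0},{"jaw":0,"delta_pos":[0.055,0.006,0.069],"turn":0},{"jaw":0,"delta_pos":[0.055,0.006,0.069],"turn":0}]'
python3 - <<'E'
from h import *
o=get_obs();c=calibration("wrist");im=camera("wrist")
print(o["position"],o["ft_force"])
im=np.clip(im*1.5,0,255).astype(np.uint8)
cv2.imwrite("pics/w7c.png",cv2.resize(im[170:330,180:400,::-1],None,fx=3.5,fy=3.5,interpolation=cv2.INTER_CUBIC))
E
```

```text
0 [[280.1332531  282.51565457]]
0.004 [[280.15503557 274.30951869]]
0.007 [[280.17160054 268.06898   ]]
0.011 [[280.19399803 259.63114497]]
clock: 5.2
position: [0.5989, -0.0529, 0.1285]
ee_rot: [0.99, 0.144, 0.001, 0.0]
ft_force: [0.2, 0.0, 0.5]
grip_width: 0.001
[ 0.5989093  -0.05287168  0.12846904] [0.21144866 0.04731769 0.52839989]
```

View pics/w7c.png

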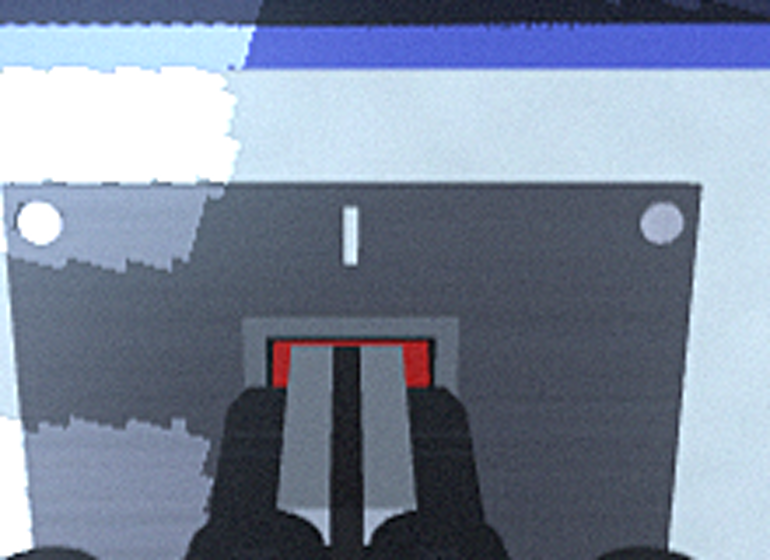

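The tips are centred over the red rocker's bar half, with the tip bottom reaching from about 5 to 19 mm out from the pivot. Pressing.

```bash
python3 -m handwheel '[{"jaw":0,"delta_pos":[0,0,0.003],"turn":0},{"jaw":0,"delta_pos":[0,0,0.006],"turn":0},{"jaw":0,"delta_pos":[0,0,0.008],"turn":0},{"jaw":0,"delta_pos":[0,0,0.01],"turn":0},{"jaw":0,"delta_pos":[0,0,0.012],"turn":0},{"jaw":0,"delta_pos":[0,0,0.012],"turn":0},{"jaw":0,"delta_pos":[0,0,0.012],"turn":0}]'
python3 - <<'E'
from h import *
o=get_obs();print(o["position"],o["ft_force"])
E
```

```text
clock: 5.83
position: [0.5986, -0.054, 0.1151]
ee_rot: [0.99, 0.143, -0.0, 0.0]
ft_force: [0.2, 0.3, 1.0]
grip_width: 0.002
[ 0.59856293 -0.05397252  0.11512224] [0.21145869 0.25313736 0.98982237]
```

```bash
python3 -m handwheel '[{"jaw":0,"delta_pos":[0,0,-0.03],"turn":0},{"jaw":0,"delta_pos":[-0.02,-0.02,-0.06],"turn":0},{"jaw":0,"delta_pos":[-0.05,-0.05,-0.085],"turn":0},{"jaw":0,"delta_pos":[-0.063,-0.064,-0.085],"turn":0},{"jaw":0,"delta_pos":[-0.063,-0.064,-0.085],"turn":0},{"jaw":0,"delta_pos":[-0.063,-0.064,-0.085],"turn":0}]'
python3 - <<'E'
from h import *
o=get_obs();c=calibration("wrist");im=camera("wrist");np.savez("w8.npz",im=im,**c)
print(o["clock"],o["position"],o["ft_force"])
cv2.imwrite("pics/w8.png",im[:,:,::-1])
cv2.imwrite("pics/w8c.png",cv2.resize(im[60:220,290:510,::-1],None,fx=3.5,fy=3.5,interpolation=cv2.INTER_CUBIC))
E
```

```text
clock: 6.33
position: [0.5197, -0.0101, 0.201]
ee_rot: [0.99, 0.144, 0.0, 0.001]
ft_force: [0.1, -0.8, 0.2]
grip_width: 0.001
6.3333 [ 0.51965368 -0.0100896   0.20101376] [ 0.05399712 -0.83796971  0.15079809]
```

View pics/w8.png

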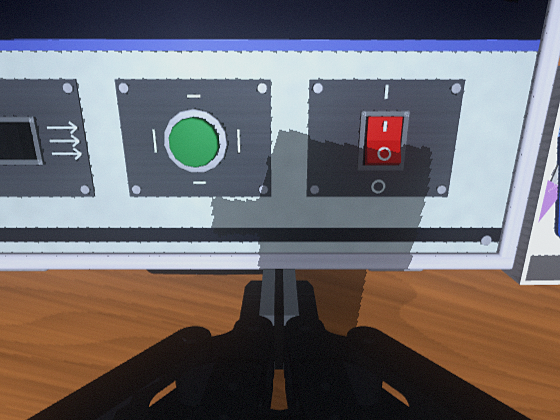

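View pics/w8c.png

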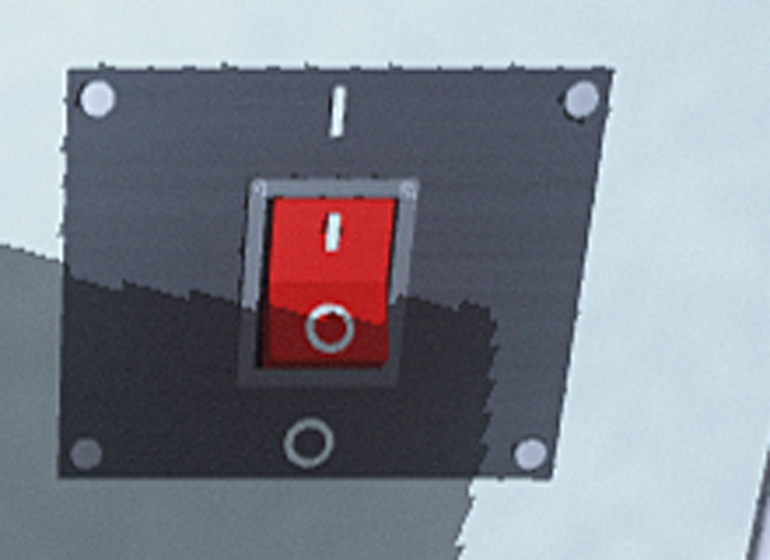

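The mains' ring half is now raised and its bar half is flat and lit, so the mains is on; the mode rocker is still over. Next, over the green button.

```bash
python3 -m handwheel '[{"jaw":0,"delta_pos":[0.03,-0.03,0.01],"turn":0},{"jaw":0,"delta_pos":[0.0495,-0.051,0.04],"turn":0},{"jaw":0,"delta_pos":[0.0495,-0.051,0.06],"turn":0},{"jaw":0,"delta_pos":[0.0495,-0.051,0.072],"turn":0},{"jaw":0,"delta_pos":[0.0495,-0.051,0.072],"turn":0},{"jaw":0,"delta_pos":[0.0495,-0.051,0.072],"turn":0}]'
python3 - <<'E'
from h import *
o=get_obs();c=calibration("wrist");im=camera("wrist")
print(o["position"],o["ft_force"])
cv2.imwrite("pics/w9c.png",cv2.resize(im[170:330,180:400,::-1],None,fx=3.5,fy=3.5,interpolation=cv2.INTER_CUBIC))
E
```

```text
clock: 6.88
position: [0.5531, 0.0512, 0.1278]
ee_rot: [0.99, 0.143, -0.001, -0.0]
ft_force: [0.0, 0.2, 1.0]
grip_width: -0.004
[0.55309911 0.05116853 0.12784561] [0.0059688  0.24556322 0.97017958]
```

View pics/w9c.png

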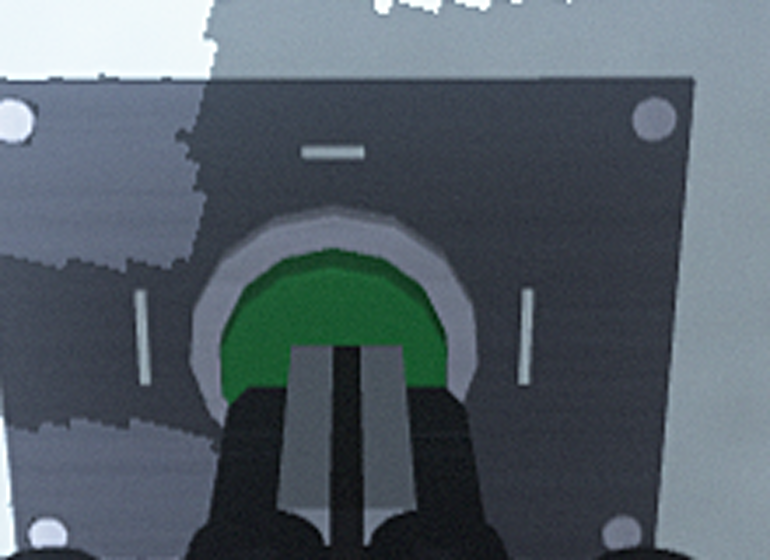

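The tips are centred on the green button. I'll press in small steps and read the force.

```bash
python3 -m handwheel '[{"jaw":0,"delta_pos":[0,0,0.004],"turn":0},{"jaw":0,"delta_pos":[0,0,0.008],"turn":0},{"jaw":0,"delta_pos":[0,0,0.01],"turn":0},{"jaw":0,"delta_pos":[0,0,0.0115],"turn":0},{"jaw":0,"delta_pos":[0,0,0.012],"turn":0},{"jaw":0,"delta_pos":[0,0,0.012],"turn":0}]'
python3 -m handwheel '[{"jaw":0,"delta_pos":[0,0,0.001],"turn":0},{"jaw":0,"delta_pos":[0,0,0.001],"turn":0},{"jaw":0,"delta_pos":[0,0,0.001],"turn":0}]'
```

```text
clock: 7.43
position: [0.5539, 0.0518, 0.1172]
ee_rot: [0.99, 0.143, 0.001, 0.001]
ft_force: [1.1, -2.3, 5.6]
grip_width: 0.001
clock: 7.68
position: [0.5539, 0.0518, 0.1169]
ee_rot: [0.99, 0.143, 0.001, 0.001]
ft_force: [-2.9, -3.7, 13.8]
grip_width: -0.001
```

At z 0.117 the force rose from 5.6 to 13.8 N without further travel, so the button was bottomed (4.8 N expected fully in). I'll release and retreat.

```bash
python3 -m handwheel '[{"jaw":0,"delta_pos":[0,0,-0.03],"turn":0},{"jaw":0,"delta_pos":[0,0,-0.07],"turn":0},{"jaw":0,"delta_pos":[-0.03,0,-0.1],"turn":0},{"jaw":0,"delta_pos":[-0.06,0,-0.13],"turn":0},{"jaw":0,"delta_pos":[-0.07,0,-0.14],"turn":0},{"jaw":0,"delta_pos":[-0.07,0,-0.14],"turn":0}]'
python3 - <<'E'
from h import *
o=get_obs();im=camera("wrist");s=camera("scene");t=camera("top")
print(get_obs()["clock"],o["position"],o["ft_force"])
cv2.imwrite("pics/wA.png",im[:,:,::-1])
cv2.imwrite("pics/sA.png",cv2.resize(s[140:330,160:430,::-1],None,fx=2.9,fy=2.9,interpolation=cv2.INTER_CUBIC))
T=cv2.imread("pics/scene0.png")[:,:,::-1]
d=cv2.absdiff(T,s).max(2);print([x for x in blobs(cv2.merge([d]*3),(0,0,40),(180,255,255),(160,110,430,330),6)])
E
```

```text
clock: 8.18
position: [0.4856, 0.0323, 0.2585]
ee_rot: [0.99, 0.143, 0.002, 0.002]
ft_force: [0.5, 0.9, 0.6]
grip_width: 0.001
8.3333 [0.48557916 0.03225689 0.25850975] [0.4633581  0.88334327 0.63148013]
[([245, 110, 34, 45, 980], [261.2, 127.68]), ([188, 135, 3, 4, 6], [189.17, 136.17]), ([160, 147, 26, 23, 158], [170.16, 158.91]), ([160, 164, 112, 61, 2292], [205.5, 193.65]), ([249, 189, 31, 28, 329], [263.24, 203.17]), ([261, 218, 4, 6, 12], [262.25, 220.08]), ([263, 221, 7, 8, 25], [266.28, 224.96])]
```

View pics/wA.png

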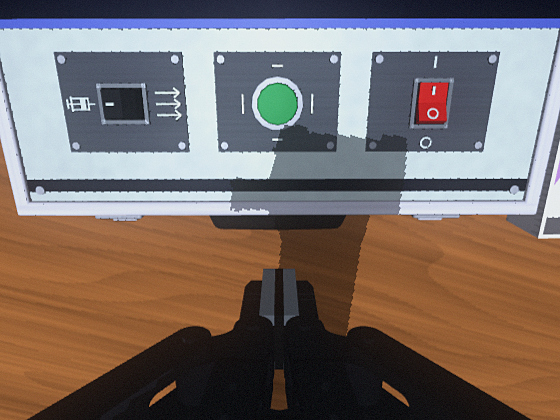

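View pics/sA.png

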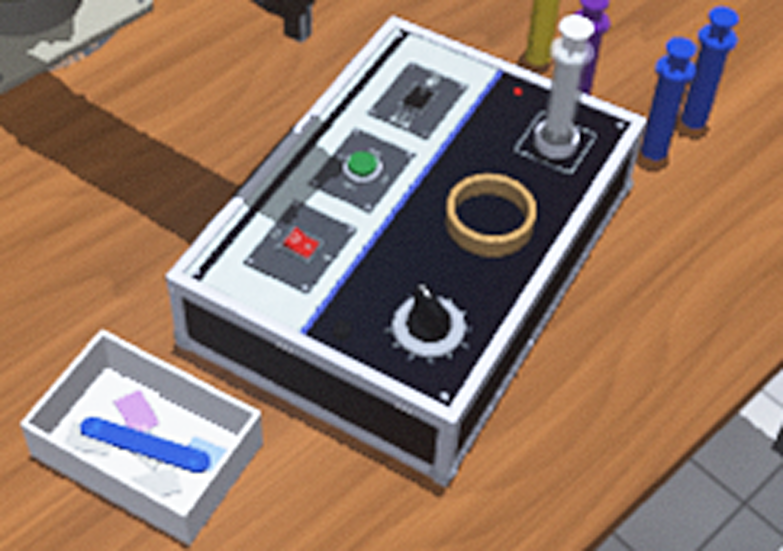

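The button is back out at (277,103), both rockers are over, and the scene differs from the start only by the arm, its shadow and the red rocker. Handing in.

```bash
python3 -c "
from workcell import hand_in
print(hand_in())"
```

```text
the job is handed in; nothing more can be done
None
```

The job is handed in at about 8.3 s on the robot's clock. I pushed the mode rocker over to the syringe picture, then switched the mains on at the bar end, then pressed and released the green start button.

- **Mode and mains:** the close views show both rockers over, with the syringe half and the on half level. No force was left on the tip at the end of either press.
- **Start button:** it stopped at z 0.117 m as the force climbed from 5.6 to 13.8 N (4.8 N is fully in). The last view looks the same as when it was out; I did not measure its height again.
- **Other objects:** comparing the last scene picture with the first found changes only from the arm, its shadow and the red rocker. The syringe, tape, tray, spatula and dose knob show no change.

**Disagreements:**
- The wrist and fixed cameras differed by up to 3–4 mm in the plane. I used averages there, and the wrist view on the tip before each press.
- Heights triangulated from the moving wrist camera came out up to 9 mm low against the text, so I used the given heights.
- The first approach to the mode rocker ended about 7 mm short sideways. I saw this in the picture and corrected it before pressing.

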